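# Third hand: hold a capped frame rail against the sprung stop

### The arm

A 6-joint arm with a two-finger parallel gripper is mounted at the origin on a cart in front of the work surface, level with it; the furniture and walls round the work are solid. World frame = base frame: x ahead of the robot, y to its left, z up, the work surface at z = 0. Lengths are in m, angles in rad, forces in N, time in s.
With the tool pointing down it reaches from about 0.375 to 0.9 m from the base axis. Payload 3.1 kg.
Tool frame: the origin (TCP) lies at the very end of the fingers, on their centre line; the grasp point (between the pads) lies 19 mm behind it; z points along the fingers, y is the direction in which the jaws open and shut (so a half turn about z gives the same grasp; the last joint's range is limited). The gripper opens to 85 mm and grips with 20 to 120 N. Pads are 22 mm wide; open, the fingers measure 114 mm over their backs; the gripper's body (76 mm by 85 mm) begins 54 mm behind the grasp point. The pads swing forward as they close: fully open they stand 13 mm farther back than shut.
Start: joints at [-1.476, 0.527, 1.433, -0, 1.181, -0.178], TCP at [0.168, -0.602, 0.231] pointing down, gripper open.
Joint ranges: [-3.08, 3.08], [-0.75, 2.2], [0.22, 2.44], [-1.43, 4.57], [0, 2.65], [-2.85, 2.85]. Speed limits (rad/s): [2.79, 2.79, 3.14, 3.14, 3.14, 3.14].

### API

Orientations are given as a unit quaternion [x, y, z, w].
In Python, from station import manip gives the robot as it stands.
- The arm moves only by the tool send_rows, never from a script. Its argument "motion" is a list of rows, each an object with "gripper": the finger opening in mm, from 0 to 85.4; "travel": the shift along the tool's x, y, z in mm, a list of three; "rotation": the turn, a rotation vector about the tool's x, y, z in degrees, a list of three. In form: [{"gripper": gripper, "travel": [x, y, z], "rotation": [ax, ay, az]}, ...]. A call has 1 to 12 rows; each row shifts and turns the commanded pose from where the row before left it, along the tool's axes as they then stand; what a row does not reach is not made up. A row lasts 1/12 s, in which the tool goes at most 41.7 mm and 7.16 degrees, less where a joint would pass 70% of its speed; a pose out of reach is approached as far as the arm can. A call is refused whole if a number of a shift passes 41.7 or a number of a turn 7.16, either way. A call with a gripper value outside its range is refused whole. The fingers move at their own pace and stop on an object; "newtons" is the grip in N (left out, the last holds). Time passes only in rows, so rows that do not move let the fingers close. It gives the time, the measured TCP pose, the force and the opening at its end, in the units of the state.
- manip.sense(): the state, without advancing time (a new reading comes with each control period).
- manip.snapshot(name): name is "side" or "top"; returns the picture (384x512x3 uint8, red, green, blue); there is no depth.
- manip.calibration(name): a dict with "fx", "fy", "cx", "cy" (pixels), "k1" (the pictures are not rectified: a ray, as slopes to the right and down, at radius r is drawn at 1 + k1 r^2 times it, then the intrinsics apply), "cam_to_world" (4x4, takes a point from camera to world coordinates). Camera axes: x right, y down, z forward; pixel columns grow to the right and rows downward; lengths in m; the calibration is good to about 2 mm. A picture is of the moment at which its call begins. calibration takes no time and is no camera call.
- manip.sign_off(): hands the job in, once; it reports no verdict.
The state is a dict: "t": time; "q": joint angles; "qd": joint speeds; "tau": joint torques, N m; "tcp_pos": TCP position; "tool_rot": TCP orientation; "force": force on the tool from outside, world axes, zero at the start; "ft_torque": the same for the moment, N m; "finger_gap": opening from 0.0 (shut) to 1.0 (fully open).
Only numpy, scipy, OpenCV 4.12 (cv2) and the standard library are available. Lean on these libraries where they do the work, as an engineer would, in place of code of your own. Each camera call takes 0.05 s, during which the arm holds its last target. There are 200 camera calls.

### The job

Lay the blue wooden frame rail along the narrow raised steel rest of the jig, its copper-capped end facing the sprung stop but not yet touching it. Then slide it along the rest squarely against the black pad and push until the stop's pointer is in the green zone, without driving the pad to the end of its travel, and keep it there steadily for at least two seconds. A colleague will pin the cap on, so finish while still holding the rail pressed there, and leave the spool, glass cutter, glass nugget and flux bottle where they are.

Things in the scene. Friction and masses are not known exactly. Their poses are not given: they have to be found in the camera images.
- rail: loose blue-painted wooden frame rail, 150 x 22 x 28 mm (x, y, z), 0.08 to 0.17 kg; one end is a copper cap 6 mm thick. Origin at the centre of its underside; x runs along it towards the copper-capped end, z up. It starts lying flat on the bench. Grip it across the 22 mm width, near the middle, firmly (20 N or more) so that it does not slip in the fingers.
- rail_tip (a point): centre of the rail's copper end face: 75 mm from the rail's origin along its x, 14 mm above its underside
- jig: plywood-based jig fixed to the bench, base 250 x 70 x 12 mm. Origin under the base's centre; x runs lengthwise from the rest to the sprung stop (the pushing direction), z up. Grey stop housing at x = 62 to 120 mm, 46 mm wide, top at 78 mm, with a scale on top: white, green, red towards +x. A rail lying on the rest has its origin at y = 0, z = 50 mm in this frame.
- rest: narrow upright steel bar on the jig, 120 mm long, 12 mm wide, its top 50 mm above the bench. Origin at the centre of its top face, at x = -55, y = 0, z = 50 mm in the jig's frame; axes as the jig's. The rail is wider than the rest, so fingers at the rail's sides pass beside it.
- stop_pad: black sprung pad, face 42 wide x 28 mm high, 10 thick; slides only along the jig's +x. Origin at its face centre: jig frame x = 20 (free) to 50 mm (end of travel), y = 0, z = 64 mm. Spring 500 N/m from zero: 1 N per 2 mm. Its dark pointer lies over the scale on the housing, in the green between 10 and 20 mm of travel (5 to 10 N); green's middle is 15 mm (7.5 N).
- solder_spool: spool of solder, 55 mm across, 40 mm high, origin under its centre; leave alone
- glass_cutter: glass cutter with a yellowish handle, 136 mm long, 13 mm thick, lying behind the work; origin at its underside; leave alone
- glass_nugget3: blue glass nugget, 24 mm across, 9 mm high, origin under its centre; leave alone
- flux_bottle: cream bottle with a red cap, 48 mm across, 103 mm high, origin under its centre; leave alone

How it is judged:
On the way, in this order (a step that is already met when the one before it is completed fails the run):
1. the rail lies on the rest, lined up and with its cap towards the stop, the stop not yet touched (z of rail in the frame of jig between 0.047 and 0.054 m and y of rail in the frame of jig between -0.005 and 0.005 m and angle between the x axis of rail and the x axis of jig, either way round below 0.12 rad and angle between rail's own z axis and vertical below 0.1 rad and contact force between rail and rest above 0.2 N and x of rail_tip in the frame of jig between -0.04 and 0.025 m and contact force between rail and stop_pad below 0.05 N and x of stop_pad in the frame of jig below 0.0215 m), for 0.2 s.
2. the rail presses the pad with the pointer in the green for two seconds (z of rail in the frame of jig between 0.047 and 0.054 m and y of rail in the frame of jig between -0.005 and 0.005 m and angle between the x axis of rail and the x axis of jig, either way round below 0.12 rad and angle between rail's own z axis and vertical below 0.1 rad and x of stop_pad in the frame of jig between 0.0295 and 0.0405 m and contact force between rail and stop_pad between 4 and 12 N and distance between rail_tip and stop_pad below 0.008 m), for 2 s.
At the end, for the whole second after the job is handed in: Robot holds the rail still on the rest (height -3 to +4 mm, 5 mm sideways, aligned to 0.12 rad, level to 0.1 rad), copper end within 8 mm of the pad centre, pad pushed in 9.5 to 20.5 mm with 4 to 12 N; bystanders moved under 40 mm (all of step 2 and contact force between the fingers and rail above 1 N and linear speed of rail below 0.01 m/s and distance of each of solder_spool, glass_cutter, glass_nugget3, flux_bottle from where it was at the start of the episode below 0.04 m); the arm keeps its last pose, push and grip.
It fails at once if the pad is driven to the end of its travel (over 28 mm) (x of stop_pad in the frame of jig above 0.048 m).
It fails at once if a bystander is disturbed (moved over 40 mm) (distance of any of solder_spool, glass_cutter, glass_nugget3, flux_bottle from where it was at the start of the episode above 0.04 m).
It also fails if it takes over 45 s, if anything falls off the work surface, if the arm or the gripper's body presses on something with over 40 N, if the wrist force passes 120 N, or if a joint passes its speed limit or range.

## Working session

There is one attempt and no reset: what is moved stays moved. The work goes in short steps, Python scripts to look and compute and a tool call to move; the robot and the scene stay as the last step left them, time stands still between calls to the robot, and variables do not carry over. Pictures are saved under pics/ and viewed, about 8 in all and at most 12, crops included, and the job is handed in when it is done.

Besides the shell and the picture viewer there is one more tool, called after "Call:" as name(argument=value, ...) on one line, values as JSON. send_rows: Moves the arm, as the interface text tells. Its arguments: {"type":"object","properties":{"motion":{"type":"array","items":{"type":"object","properties":{"gripper":{"type":"number"},"travel":{"type":"array","items":{"type":"number"}},"rotation":{"type":"array","items":{"type":"number"}}}}},"newtons":{"type":"number"}},"required":["motion"]}

```bash
mkdir -p pics
python3 - <<'E'
from station import manip
import cv2,numpy as np
np.set_printoptions(precision=4,suppress=True)
for n in("side","top"):
    im=manip.snapshot(n); cv2.imwrite(f"pics/{n}0.png",im[:,:,::-1])
    c=manip.calibration(n); print(n,{k:c[k] for k in("fx","fy","cx","cy","k1")}); print(np.array(c["cam_to_world"]))
print(manip.sense())
E
```

```text
side {'fx': 443.02284316377035, 'fy': 443.02284316377035, 'cx': 255.99933151671888, 'cy': 195.01706614867226, 'k1': -0.04848808824789311}
[[-0.9837 -0.1153  0.1381  0.3849]
 [-0.1794  0.5701 -0.8018  0.7591]
 [ 0.0137 -0.8135 -0.5815  0.631 ]
 [ 0.      0.      0.      1.    ]]
top {'fx': 448.60668839550317, 'fy': 448.60668839550317, 'cx': 250.424797436682, 'cy': 189.24642580266146, 'k1': -0.052315563986123255}
[[ 0.0295 -0.9985  0.0465  0.4377]
 [-0.9995 -0.0297 -0.0047  0.0112]
 [ 0.0061 -0.0464 -0.9989  1.2127]
 [ 0.      0.      0.      1.    ]]
{'t': 0.1, 'q': array([-1.4765,  0.5284,  1.4338, -0.    ,  1.1814, -0.1785]), 'qd': array([-0.0012, -0.0015, -0.0013, -0.001 , -0.0016,  0.0002]), 'tau': array([ -0.0005, -44.3306, -17.8586,  -0.0004,   0.0039,  -0.    ]), 'tcp_pos': array([ 0.1684, -0.6012,  0.2304]), 'tool_rot': array([ 0.9907,  0.136 ,  0.    , -0.001 ]), 'force': array([ 0.6424, -0.0774,  1.1956]), 'ft_torque': array([0.0189, 0.0604, 0.0405]), 'finger_gap': 1.0006514694849564}
```

View pics/top0.png

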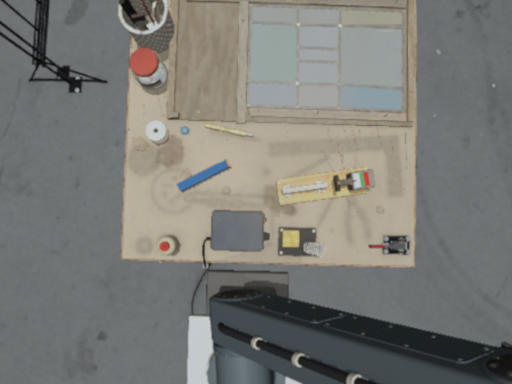

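View pics/side0.png

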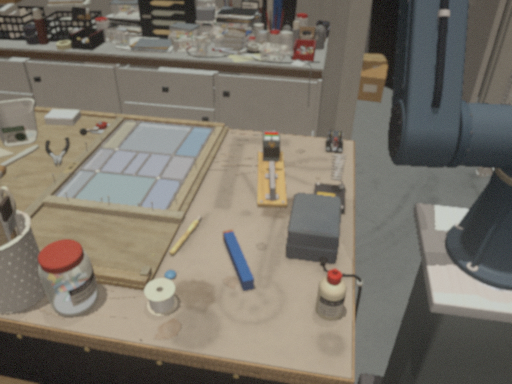

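The top view shows the rail from (179,188) to (229,163). The jig's yellow base runs from (278,192) to (375,180), with the stop at its right end. A dark box stands at (238,230). Next I'll measure these and zoom in to find the cap.

```bash
cat > h.py <<'E'
from station import manip
import cv2,numpy as np
np.set_printoptions(precision=4,suppress=True)
def ray(n,uv):
    c=manip.calibration(n);T=np.array(c["cam_to_world"])
    K=np.array([[c["fx"],0,c["cx"]],[0,c["fy"],c["cy"]],[0,0,1]])
    p=cv2.undistortPoints(np.array(uv,float).reshape(-1,1,2),K,np.array([c["k1"],0,0,0.]))[:,0]
    return T[:3,3],np.c_[p,np.ones(len(p))]@T[:3,:3].T
def plane(n,uv,z):
    o,d=ray(n,uv); return o+d*((z-o[2])/d[:,2])[:,None]
def proj(n,P):
    c=manip.calibration(n);T=np.linalg.inv(np.array(c["cam_to_world"]))
    q=np.atleast_2d(P)@T[:3,:3].T+T[:3,3];s=q[:,:2]/q[:,2:]
    s=s*(1+c["k1"]*(s**2).sum(1))[:,None]
    return s*[c["fx"],c["fy"]]+[c["cx"],c["cy"]]
def biggest(m):
    cs,_=cv2.findContours(m.astype(np.uint8),cv2.RETR_EXTERNAL,cv2.CHAIN_APPROX_NONE)
    return max(cs,key=cv2.contourArea)
E
python3 - <<'E'
from h import *
t=cv2.imread("pics/top0.png");s=cv2.imread("pics/side0.png")
h=cv2.cvtColor(t,cv2.COLOR_BGR2HSV)
blue=cv2.inRange(h,(105,130,60),(125,255,255)); c=biggest(blue)
r=cv2.minAreaRect(c);print("blue px",r)
b=plane("top",cv2.boxPoints(r),.028);print(b)
yel=cv2.inRange(h,(14,90,120),(32,255,255)); yel[:, :270]=0; yel[215:]=0
c=biggest(yel);r=cv2.minAreaRect(c);print("jig px",r)
b=plane("top",cv2.boxPoints(r),.012);print(b,b.mean(0))
A=cv2.resize(t[150:215,165:245],None,fx=5,fy=5,interpolation=cv2.INTER_CUBIC)
B=cv2.resize(t[155:215,265:385],None,fx=6,fy=5,interpolation=cv2.INTER_CUBIC)
C=cv2.resize(s[220:300,210:270],None,fx=4,fy=4,interpolation=cv2.INTER_CUBIC)
D=np.zeros((650,720,3),np.uint8);D[:325,:400]=A;D[:320,410:650]=C;D[330:630,:720]=B
cv2.imwrite("pics/crop.png",D[:600])
cv2.imwrite("pics/crop.png",D[:600,:720])
E
```

```text
blue px ((202.50003051757812, 175.5), (6.708203315734863, 51.429561614990234), 63.43495178222656)
[[0.501  0.1976 0.028 ]
 [0.5657 0.0779 0.028 ]
 [0.55   0.0694 0.028 ]
 [0.4854 0.1891 0.028 ]]
jig px ((341.5270690917969, 174.6621551513672), (5.753964424133301, 17.91948890686035), 80.53767395019531)
[[ 0.5431 -0.2133  0.012 ]
 [ 0.5526 -0.261   0.012 ]
 [ 0.5373 -0.2638  0.012 ]
 [ 0.5279 -0.2161  0.012 ]] [ 0.5402 -0.2385  0.012 ]
```

View pics/crop.png

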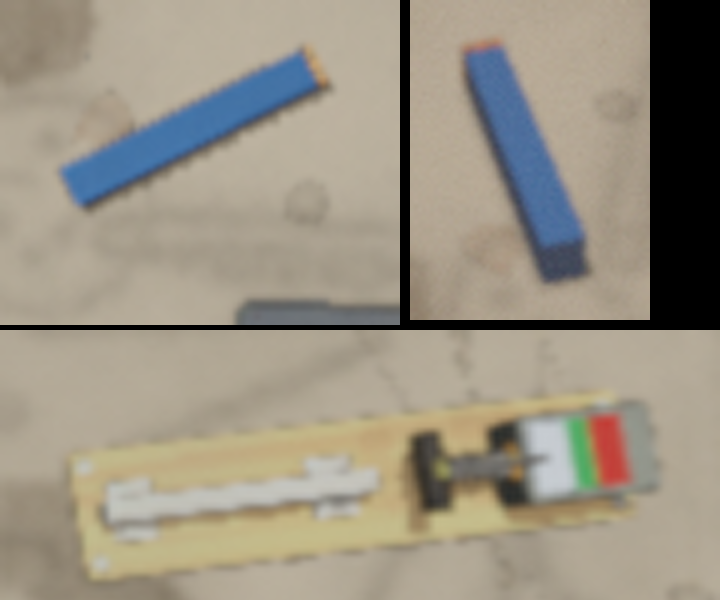

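The copper cap is at the right (upper) end of the rail in the top view. On the jig, the rest is at left, the black pad at crop (427,470) and the scale runs white/green/red to the right. Now I'll work out metric poses.

Run:
```python
from h import *
px=lambda p,sx,sy,ox,oy:[((x+.5)/sx-.5+ox,(y+.5)/sy-.5+oy) for x,y in p]
A=plane("top",px([(62,172),(85,206),(306,46),(329,86)],5,5,165,150),.028)
e0=A[:2].mean(0);e1=A[2:].mean(0);d=e1-e0
print("rail",e0,e1,"ctr",(e0+e1)/2,"len",np.linalg.norm(d),"w",np.linalg.norm(A[0]-A[1]),"yaw",np.degrees(np.arctan2(d[1],d[0])))
B=lambda p,z:plane("top",px(p,6,5,265,155),z)
R=B([(104,504),(378,479)],.05);R=B([(104,504-330),(378,479-330)],.05);d=R[1]-R[0]
print("rest",R,R.mean(0),np.linalg.norm(d),np.degrees(np.arctan2(d[1],d[0])))
C=B([(70,455-330),(94,579-330)],.012);print("base left mid",C.mean(0),np.linalg.norm(C[0]-C[1]),(C[0]-C[1]))
H=B([(519,421-330),(531,502-330),(648,402-330),(660,490-330)],.078);print("housing",H,H[:2].mean(0),H[2:].mean(0))
P=B([(415,434-330),(423,511-330),(440,434-330),(449,507-330)],.078);print("pad",P,P.mean(0))
# masks: rest
t=cv2.imread("pics/top0.png");h=cv2.cvtColor(t,cv2.COLOR_BGR2HSV)
m=cv2.inRange(h,(0,0,170),(180,45,255));m[:,:275]=0;m[:,330:]=0;m[:172]=0;m[200:]=0
c=biggest(m);r=cv2.minAreaRect(c);b=plane("top",cv2.boxPoints(r),.05);print("restmask",r,b,b.mean(0))
m=cv2.inRange(h,(10,75,110),(35,255,255));m[:,:270]=0;m[210:]=0;m[:160]=0;m[:,385:]=0
m=cv2.morphologyEx(m,cv2.MORPH_CLOSE,np.ones((9,9)))
r=cv2.minAreaRect(biggest(m));b=plane("top",cv2.boxPoints(r),.012);print("base",r,b,b.mean(0))
s=cv2.imread("pics/side0.png");
cv2.imwrite("pics/crop2.png",cv2.resize(s[120:215,240:310],None,fx=8,fy=6,interpolation=cv2.INTER_CUBIC))
```

```text
rail [0.4922 0.1938 0.028 ] [0.5613 0.0668 0.028 ] ctr [0.5267 0.1303 0.028 ] len 0.14455783733754007 w 0.021818801385614067 yaw -61.44189975284131
rest [[ 0.4939 -0.076   0.05  ]
 [ 0.5104 -0.1946  0.05  ]] [ 0.5022 -0.1353  0.05  ] 0.11977150497307364 -82.05029355237437
base left mid [ 0.4885 -0.0692  0.012 ] 0.06735145438771696 [0.0662 0.0125 0.    ]
housing [[ 0.5401 -0.2492  0.078 ]
 [ 0.4989 -0.255   0.078 ]
 [ 0.5515 -0.3042  0.078 ]
 [ 0.5067 -0.3101  0.078 ]] [ 0.5195 -0.2521  0.078 ] [ 0.5291 -0.3072  0.078 ]
pad [[ 0.5321 -0.2049  0.078 ]
 [ 0.493  -0.2091  0.078 ]
 [ 0.5324 -0.2156  0.078 ]
 [ 0.4953 -0.2202  0.078 ]] [ 0.5132 -0.2125  0.078 ]
restmask ((304.47900390625, 185.8477325439453), (8.164085388183594, 45.39778137207031), 82.14668273925781) [[ 0.5055 -0.0745  0.05  ]
 [ 0.5252 -0.1912  0.05  ]
 [ 0.5042 -0.1946  0.05  ]
 [ 0.4846 -0.0779  0.05  ]] [ 0.5049 -0.1346  0.05  ]
base ((322.3900451660156, 185.78564453125), (25.341209411621094, 90.7647476196289), 81.76437377929688) [[ 0.5211 -0.0614  0.012 ]
 [ 0.5636 -0.3032  0.012 ]
 [ 0.4962 -0.3142  0.012 ]
 [ 0.4542 -0.0729  0.012 ]] [ 0.5088 -0.1879  0.012 ]
```

View pics/crop2.png

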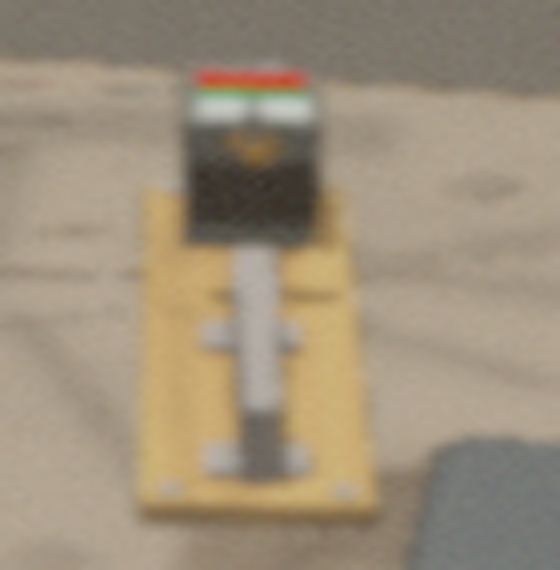

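Results so far:

- **Rail:** centre at (0.527, 0.130), yaw of its x axis −61.4°. Length reads 145 mm and width 22 mm against 150 and 22 given.
- **Jig:** rest centre at (0.503, −0.135), yaw about −81°. The rest length reads 120 mm, as it should.

I'll approach with the tool's x axis opposite to the rail's x, because that keeps the last joint in range.

Call:
send_rows(motion=[{"gripper":50,"travel":[25.8,-29,0],"rotation":[0,0,0]},{"gripper":50,"travel":[25.8,-29,0],"rotation":[0,0,0]},{"gripper":50,"travel":[25.8,-29,0],"rotation":[0,0,0]},{"gripper":50,"travel":[25.8,-29,0],"rotation":[0,0,0]},{"gripper":50,"travel":[25.8,-29,0],"rotation":[0,0,0]},{"gripper":50,"travel":[25.8,-29,0],"rotation":[0,0,0]},{"gripper":50,"travel":[25.8,-29,0],"rotation":[0,0,0]},{"gripper":50,"travel":[25.8,-29,0],"rotation":[0,0,0]},{"gripper":50,"travel":[25.8,-29,0],"rotation":[0,0,0]},{"gripper":50,"travel":[25.8,-29,0],"rotation":[0,0,0]},{"gripper":50,"travel":[25.8,-29,0],"rotation":[0,0,0]},{"gripper":50,"travel":[25.8,-29,0],"rotation":[0,0,0]}])

```text
t: 1.1
tcp_pos: [0.373, -0.1814, 0.2312]
tool_rot: [0.991, 0.136, -0.0, -0.0]
force: [1.0, 0.1, -0.2]
finger_gap: 0.588
```

Call:
send_rows(motion=[{"gripper":50,"travel":[25.8,-29,0],"rotation":[0,0,0]},{"gripper":50,"travel":[25.8,-29,0],"rotation":[0,0,0]},{"gripper":50,"travel":[25.8,-29,0],"rotation":[0,0,0]},{"gripper":50,"travel":[25.8,-29,0],"rotation":[0,0,0]},{"gripper":50,"travel":[25.8,-29,0],"rotation":[0,0,0]},{"gripper":50,"travel":[25.8,-29,0],"rotation":[0,0,0]},{"gripper":50,"travel":[25.8,-29,0],"rotation":[0,0,0]},{"gripper":50,"travel":[25.8,-29,0],"rotation":[0,0,0]},{"gripper":50,"travel":[25.8,-29,0],"rotation":[0,0,-7]},{"gripper":50,"travel":[0,0,0],"rotation":[0,0,-7]},{"gripper":50,"travel":[0,0,0],"rotation":[0,0,-7]}])

```text
t: 2.02
tcp_pos: [0.5265, 0.133, 0.2308]
tool_rot: [0.948, 0.319, -0.0, -0.0]
force: [-0.5, 0.6, 0.4]
finger_gap: 0.582
```

Call:
send_rows(motion=[{"gripper":50,"travel":[0,0,10],"rotation":[0,0,-7]},{"gripper":50,"travel":[0,0,10],"rotation":[0,0,-7]},{"gripper":50,"travel":[0,0,10],"rotation":[0,0,-7]},{"gripper":50,"travel":[0,0,10],"rotation":[0,0,-7]},{"gripper":50,"travel":[0,0,10],"rotation":[0,0,-7]},{"gripper":50,"travel":[0,0,10],"rotation":[0,0,-7]},{"gripper":50,"travel":[0,0,10],"rotation":[0,0,-7]},{"gripper":50,"travel":[0,0,10],"rotation":[0,0,-7]},{"gripper":50,"travel":[0,0,10],"rotation":[0,0,-7]},{"gripper":50,"travel":[0,0,10],"rotation":[0,0,-7]},{"gripper":50,"travel":[0,0,10],"rotation":[0,0,-7]},{"gripper":50,"travel":[0,0,0],"rotation":[0,0,-5]}])

```text
t: 3.02
tcp_pos: [0.5244, 0.1305, 0.1191]
tool_rot: [0.508, 0.861, -0.001, -0.002]
force: [0.3, 0.3, -0.9]
finger_gap: 0.583
```

Run:
```python
from h import *
t=manip.snapshot("top")[:,:,::-1];s=manip.snapshot("side")[:,:,::-1]
st=manip.sense();print(st["tcp_pos"],st["tool_rot"])
D=np.zeros((400,800,3),np.uint8);D[:,:400]=cv2.resize(t[135:215,165:245],None,fx=5,fy=5);D[:,400:]=cv2.resize(s[200:300,190:290],None,fx=4,fy=4)
cv2.imwrite("pics/c3.png",D)
for n in("top","side"):print(n,proj(n,[[.527,.130,.028],[.5244,.1305,.119]]))
```

```text
[0.5255 0.1305 0.1204] [ 0.5104  0.8599 -0.0006 -0.0009]
top [[203.8459 174.9751]
 [199.9747 173.1215]]
side [[238.1998 253.444 ]
 [239.0249 217.6873]]
```

View pics/c3.png

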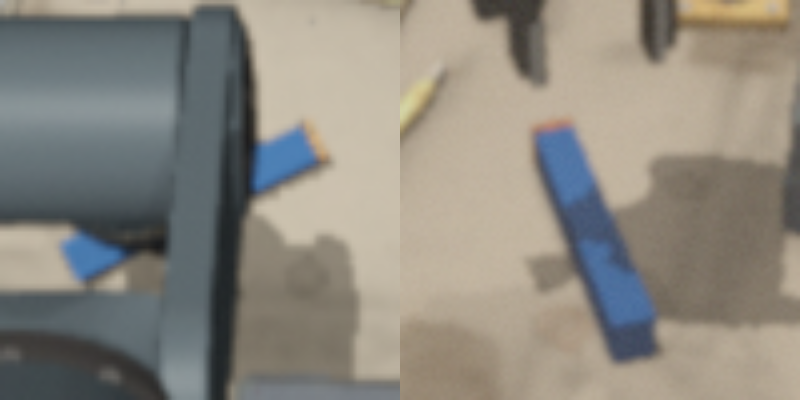

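The side view shows the rail undisturbed: the cap end is at crop (553,126) and the near end at (632,327). The gripper is lined up above it. Descend and grip.

Call:
send_rows(motion=[{"gripper":50,"travel":[1,0,20],"rotation":[0,0,0]},{"gripper":50,"travel":[1,0,20],"rotation":[0,0,0]},{"gripper":50,"travel":[0,0,20],"rotation":[0,0,0]},{"gripper":50,"travel":[0,0,20],"rotation":[0,0,0]},{"gripper":50,"travel":[0,0,15],"rotation":[0,0,0]},{"gripper":50,"travel":[0,0,10],"rotation":[0,0,0]},{"gripper":50,"travel":[0,0,10],"rotation":[0,0,0]},{"gripper":50,"travel":[0,0,0],"rotation":[0,0,0]},{"gripper":50,"travel":[0,0,0],"rotation":[0,0,0]}])

```text
t: 3.87
tcp_pos: [0.5252, 0.1324, 0.0063]
tool_rot: [0.511, 0.86, -0.0, -0.0]
force: [0.3, -0.5, -0.5]
finger_gap: 0.588
```

Call:
send_rows(motion=[{"gripper":0,"travel":[0,0,0],"rotation":[0,0,0]},{"gripper":0,"travel":[0,0,0],"rotation":[0,0,0]},{"gripper":0,"travel":[0,0,0],"rotation":[0,0,0]},{"gripper":0,"travel":[0,0,0],"rotation":[0,0,0]},{"gripper":0,"travel":[0,0,0],"rotation":[0,0,0]},{"gripper":0,"travel":[0,0,0],"rotation":[0,0,0]},{"gripper":0,"travel":[0,0,0],"rotation":[0,0,0]},{"gripper":0,"travel":[0,0,0],"rotation":[0,0,0]}], newtons=40)

```text
t: 4.53
tcp_pos: [0.526, 0.1324, 0.0074]
tool_rot: [0.51, 0.86, 0.001, 0.001]
force: [-0.3, 0.2, 6.8]
finger_gap: 0.245
```

Call:
send_rows(motion=[{"gripper":0,"travel":[0,0,-10],"rotation":[0,0,0]},{"gripper":0,"travel":[0,0,-20],"rotation":[0,0,0]},{"gripper":0,"travel":[0,0,-25],"rotation":[0,0,0]},{"gripper":0,"travel":[0,0,-25],"rotation":[0,0,0]},{"gripper":0,"travel":[0,0,-20],"rotation":[0,0,0]},{"gripper":0,"travel":[0,0,-10],"rotation":[0,0,0]}])

```text
t: 5.03
tcp_pos: [0.5261, 0.1325, 0.1191]
tool_rot: [0.51, 0.86, 0.001, 0.002]
force: [1.5, 0.0, -0.7]
finger_gap: 0.248
```

Call:
send_rows(motion=[{"gripper":0,"travel":[-20.5,-14.2,0],"rotation":[0,0,0]},{"gripper":0,"travel":[-20.5,-14.2,0],"rotation":[0,0,0]},{"gripper":0,"travel":[-20.5,-14.2,0],"rotation":[0,0,0]},{"gripper":0,"travel":[-20.5,-14.2,0],"rotation":[0,0,0]},{"gripper":0,"travel":[-20.5,-14.2,0],"rotation":[0,0,0]},{"gripper":0,"travel":[-20.5,-14.2,0],"rotation":[0,0,0]},{"gripper":0,"travel":[-20.5,-14.2,0],"rotation":[0,0,0]},{"gripper":0,"travel":[-20.5,-14.2,0],"rotation":[0,0,0]},{"gripper":0,"travel":[-20.5,-14.2,0],"rotation":[0,0,0]},{"gripper":0,"travel":[-20.5,-14.2,0],"rotation":[0,0,5]},{"gripper":0,"travel":[0,0,0],"rotation":[0,0,5]},{"gripper":0,"travel":[0,0,0],"rotation":[0,0,5]}])

```text
t: 6.03
tcp_pos: [0.4982, -0.1172, 0.116]
tool_rot: [0.621, 0.784, -0.0, -0.0]
force: [0.0, -0.6, -1.9]
finger_gap: 0.248
```

Call:
send_rows(motion=[{"gripper":0,"travel":[0,0,0],"rotation":[0,0,4.7]},{"gripper":0,"travel":[0,0,10],"rotation":[0,0,0]},{"gripper":0,"travel":[0,0,10],"rotation":[0,0,0]},{"gripper":0,"travel":[0,0,10],"rotation":[0,0,0]},{"gripper":0,"travel":[0,0,0],"rotation":[0,0,0]},{"gripper":0,"travel":[0,0,0],"rotation":[0,0,0]}])

```text
t: 6.53
tcp_pos: [0.4978, -0.115, 0.085]
tool_rot: [0.65, 0.76, -0.0, -0.002]
force: [0.3, 0.2, -1.8]
finger_gap: 0.246
```

Run:
```python
from h import *
t=manip.snapshot("top")[:,:,::-1];s=manip.snapshot("side")[:,:,::-1]
cv2.imwrite("pics/t4.png",t);cv2.imwrite("pics/s4.png",s)
st=manip.sense();print(st["t"],st["tcp_pos"],st["tool_rot"],st["force"],st["finger_gap"])
D=np.zeros((500,800,3),np.uint8);D[:400,:400]=cv2.resize(t[145:225,265:385],(400,400));D[:,400:]=cv2.resize(s[110:235,225:325],None,fx=4,fy=4)
cv2.imwrite("pics/c4.png",D)
```

```text
6.6333 [ 0.4987 -0.1155  0.086 ] [ 0.6496  0.7602 -0.0001 -0.0003] [ 0.0992  0.493  -1.5771] 0.242721949520544
```

View pics/c4.png

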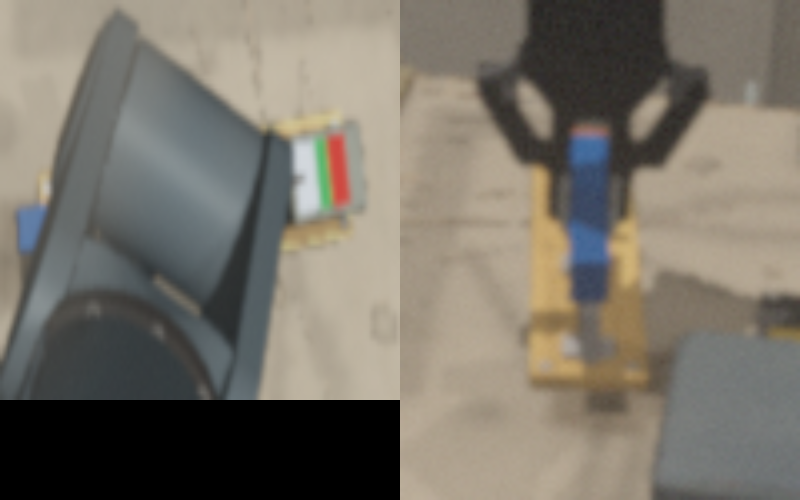

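Side view: the rail is held above the rest, with its top running from (590,127) to (589,262) in the crop and the cap towards the stop. I'll compare its line with the rest's line in the same camera.

Run:
```python
from h import *
px=lambda p,sx,sy,ox,oy:[((x+.5)/sx-.5+ox,(y+.5)/sy-.5+oy) for x,y in p]
R=plane("side",px([(262,410),(257,250)],8,6,240,120),.05)
d=R[1]-R[0];print("rest side",R,R.mean(0),np.linalg.norm(d),np.degrees(np.arctan2(d[1],d[0])))
B=plane("side",px([(140,503),(378,500),(148,195),(345,195)],8,6,240,120),.012);print("base",B)
s=cv2.imread("pics/s4.png");h=cv2.cvtColor(s,cv2.COLOR_BGR2HSV)
m=cv2.inRange(h,(100,110,30),(125,255,255))
m[:,:355-225+225-0-100]=0
m[:,:262]=0;m[:,382:]=0;m[:140]=0;m[186:]=0;m[:,285:]=0
pts=[]
for v in range(143,176):
    u=np.where(m[v]>0)[0]
    if len(u)>5:pts.append((u.mean(),v,len(u)))
pts=np.array(pts);print(pts[::4])
st=manip.sense();zt=st["tcp_pos"][2]-.0074+.028
W=plane("side",pts[:,:2],zt);k=np.polyfit(W[:,1],W[:,0],1)
print("rail line yaw",np.degrees(np.arctan2(-1,-k[0])),"x at y=-.115",np.polyval(k,-.115))
E0=plane("side",px([(590,127),(589,262)],4,4,125,110),zt);print("rail ends",E0,np.linalg.norm(E0[0]-E0[1]))
# fitted rest line from side image (before)
s=cv2.imread("pics/side0.png");g=cv2.cvtColor(s,cv2.COLOR_BGR2HSV)
m=cv2.inRange(g,(0,0,120),(180,60,255));p=[]
for v in range(163,186):
    u=np.where(m[v,265:280]>0)[0]+265
    if len(u): p.append((u.mean(),v,len(u)))
p=np.array(p);print(p[::3]);p=p[p[:,2]<8]
W=plane("side",p[:,:2],.05);k=np.polyfit(W[:,1],W[:,0],1)
print("rest line yaw",np.degrees(np.arctan2(-1,-k[0])),"x at -.115",np.polyval(k,-.115))
```

```text
rest side [[ 0.491  -0.0772  0.05  ]
 [ 0.5104 -0.1942  0.05  ]] [ 0.5007 -0.1357  0.05  ] 0.11864686380706692 -80.62358077277581
base [[ 0.5234 -0.0616  0.012 ]
 [ 0.4553 -0.0773  0.012 ]
 [ 0.5632 -0.2975  0.012 ]
 [ 0.4959 -0.3115  0.012 ]]
[[271.5 145.    8. ]
 [272.  149.    9. ]
 [271.  167.    7. ]
 [272.  171.    7. ]
 [272.  175.    7. ]]
rail line yaw -81.13407611910365 x at y=-.115 0.5000541790837388
rail ends [[ 0.5113 -0.1946  0.1066]
 [ 0.489  -0.0439  0.1066]] 0.15232202401030503
[[271.5 163.    6. ]
 [271.5 166.    6. ]
 [271.5 169.    6. ]
 [271.5 172.    6. ]
 [271.  175.   13. ]
 [272.  178.    7. ]
 [272.  181.    5. ]
 [272.  184.    5. ]]
rest line yaw -80.43192156041432 x at -.115 0.49799266401964487
```

The rail sits about 1.5 mm to +x of the rest line and about 0.5° off in yaw. The tip is at jig x ≈ 5 mm, still 15 mm short of the pad. I'll correct these and lower it.

Call:
send_rows(motion=[{"gripper":0,"travel":[0,-1.5,8],"rotation":[0,0,-0.5]},{"gripper":0,"travel":[0,0,8],"rotation":[0,0,0]},{"gripper":0,"travel":[0,0,6],"rotation":[0,0,0]},{"gripper":0,"travel":[0,0,3],"rotation":[0,0,0]},{"gripper":0,"travel":[0,0,0],"rotation":[0,0,0]},{"gripper":0,"travel":[0,0,0],"rotation":[0,0,0]}])

```text
t: 7.13
tcp_pos: [0.4971, -0.1158, 0.061]
tool_rot: [0.647, 0.763, -0.0, -0.0]
force: [-0.2, 0.4, -0.7]
finger_gap: 0.248
```

Call:
send_rows(motion=[{"gripper":0,"travel":[0,0,1],"rotation":[0,0,0]},{"gripper":0,"travel":[0,0,1],"rotation":[0,0,0]},{"gripper":0,"travel":[0,0,1],"rotation":[0,0,0]},{"gripper":0,"travel":[0,0,0],"rotation":[0,0,0]},{"gripper":0,"travel":[0,0,0],"rotation":[0,0,0]}])

```text
t: 7.55
tcp_pos: [0.4973, -0.1158, 0.0584]
tool_rot: [0.647, 0.763, 0.0, 0.0]
force: [0.1, -0.4, -0.8]
finger_gap: 0.248
```

Call:
send_rows(motion=[{"gripper":0,"travel":[0,0,1],"rotation":[0,0,0]},{"gripper":0,"travel":[0,0,0],"rotation":[0,0,0]},{"gripper":0,"travel":[0,0,0],"rotation":[0,0,0]},{"gripper":0,"travel":[0,0,0],"rotation":[0,0,0]}])

```text
t: 7.88
tcp_pos: [0.4974, -0.1159, 0.0574]
tool_rot: [0.647, 0.763, 0.0, 0.0]
force: [0.3, -0.0, -0.6]
finger_gap: 0.247
```

Call:
send_rows(motion=[{"gripper":0,"travel":[0,0,1],"rotation":[0,0,0]},{"gripper":0,"travel":[0,0,0],"rotation":[0,0,0]},{"gripper":0,"travel":[0,0,0],"rotation":[0,0,0]},{"gripper":0,"travel":[0,0,0],"rotation":[0,0,0]}])

```text
t: 8.22
tcp_pos: [0.4974, -0.1159, 0.0573]
tool_rot: [0.647, 0.763, 0.0, 0.0]
force: [-0.3, 0.9, 9.0]
finger_gap: 0.247
```

Contact confirmed: z stopped at 0.0573 m, as expected, with 9 N. I'll ease it slightly and check the pose by camera.

Call:
send_rows(motion=[{"gripper":0,"travel":[0,0,-0.4],"rotation":[0,0,0]},{"gripper":0,"travel":[0,0,0],"rotation":[0,0,0]},{"gripper":0,"travel":[0,0,0],"rotation":[0,0,0]},{"gripper":0,"travel":[0,0,0],"rotation":[0,0,0]}])

```text
t: 8.55
tcp_pos: [0.4974, -0.1159, 0.0574]
tool_rot: [0.647, 0.763, 0.0, 0.0]
force: [0.1, -0.3, 6.2]
finger_gap: 0.246
```

Run:
```python
from h import *
t=manip.snapshot("top")[:,:,::-1];s=manip.snapshot("side")[:,:,::-1]
cv2.imwrite("pics/t5.png",t);cv2.imwrite("pics/s5.png",s)
st=manip.sense();print(st["t"],st["tcp_pos"],st["tool_rot"],st["force"],st["ft_torque"])
D=np.zeros((500,800,3),np.uint8);D[:400,:400]=cv2.resize(t[145:225,305:385],(400,400));D[:480,400:]=cv2.resize(s[130:210,240:307],(400,480))
cv2.imwrite("pics/c5.png",D)
h=cv2.cvtColor(s,cv2.COLOR_BGR2HSV);m=cv2.inRange(h,(100,110,30),(125,255,255));m[:,:262]=0;m[:,285:]=0
pts=[]
for v in range(145,215):
    u=np.where(m[v]>0)[0]
    if len(u)>5:pts.append((u.mean(),v,len(u)))
pts=np.array(pts);print(pts[::4])
p=pts[(pts[:,1]<pts[:,1].max()-14)]
W=plane("side",p[:,:2],.078);k=np.polyfit(W[:,1],W[:,0],1)
print("yaw",np.degrees(np.arctan2(-1,-k[0])),np.polyval(k,-.115),W[[0,-1]])
```

```text
8.65 [ 0.4974 -0.1159  0.0574] [0.6466 0.7628 0.0001 0.0003] [-0.3286 -0.2464  7.6043] [ 0.0383  0.0956 -0.0154]
[[272.  155.    9. ]
 [271.5 159.    8. ]
 [272.  178.    7. ]
 [272.  182.    7. ]
 [272.  186.    7. ]]
yaw -86.01271988496325 0.5031797495835253 [[ 0.508  -0.1778  0.078 ]
 [ 0.5061 -0.1491  0.078 ]]
```

View pics/c5.png

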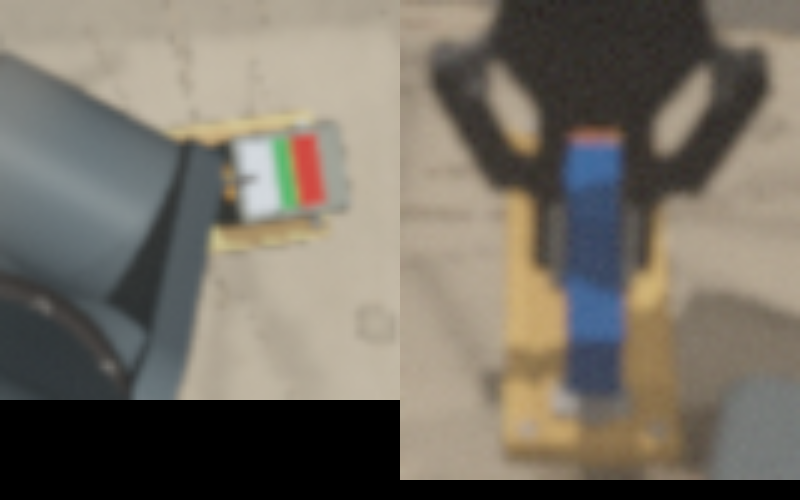

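The rail lies centred on the rest with its cap towards the pad. The pointer tip is at crop (258,180), in the white, so the stop is untouched. Now slide along the tool's −x in small steps, watching the force.

Call:
send_rows(motion=[{"gripper":0,"travel":[-2,0,0],"rotation":[0,0,0]},{"gripper":0,"travel":[-2,0,0],"rotation":[0,0,0]},{"gripper":0,"travel":[-2,0,0],"rotation":[0,0,0]},{"gripper":0,"travel":[-2,0,0],"rotation":[0,0,0]},{"gripper":0,"travel":[0,0,0],"rotation":[0,0,0]},{"gripper":0,"travel":[0,0,0],"rotation":[0,0,0]}])

```text
t: 9.15
tcp_pos: [0.4976, -0.1219, 0.0573]
tool_rot: [0.647, 0.763, 0.0, -0.002]
force: [-1.8, 6.3, 9.6]
finger_gap: 0.251
```

Call:
send_rows(motion=[{"gripper":0,"travel":[-2,0,0],"rotation":[0,0,0]},{"gripper":0,"travel":[-2,0,0],"rotation":[0,0,0]},{"gripper":0,"travel":[-2,0,0],"rotation":[0,0,0]},{"gripper":0,"travel":[0,0,0],"rotation":[0,0,0]},{"gripper":0,"travel":[0,0,0],"rotation":[0,0,0]}])

```text
t: 9.57
tcp_pos: [0.4983, -0.1276, 0.0573]
tool_rot: [0.647, 0.763, 0.0, -0.002]
force: [-1.0, 6.8, 10.5]
finger_gap: 0.248
```

Call:
send_rows(motion=[{"gripper":0,"travel":[-2,0,0],"rotation":[0,0,0]},{"gripper":0,"travel":[-2,0,0],"rotation":[0,0,0]},{"gripper":0,"travel":[0,0,0],"rotation":[0,0,0]},{"gripper":0,"travel":[0,0,0],"rotation":[0,0,0]}])

```text
t: 9.9
tcp_pos: [0.4989, -0.1315, 0.0574]
tool_rot: [0.647, 0.763, 0.0, -0.002]
force: [-1.8, 7.6, 9.5]
finger_gap: 0.251
```

Call:
send_rows(motion=[{"gripper":0,"travel":[-2,0,0],"rotation":[0,0,0]},{"gripper":0,"travel":[-2,0,0],"rotation":[0,0,0]},{"gripper":0,"travel":[0,0,0],"rotation":[0,0,0]},{"gripper":0,"travel":[0,0,0],"rotation":[0,0,0]}])

```text
t: 10.23
tcp_pos: [0.4995, -0.1353, 0.0574]
tool_rot: [0.647, 0.763, 0.0, -0.002]
force: [-0.8, 7.5, 10.1]
finger_gap: 0.247
```

Rest friction is about 7 N, so I'll ease the downward press, firm the grip and keep going.

Call:
send_rows(motion=[{"gripper":0,"travel":[0,0,-0.5],"rotation":[0,0,0]},{"gripper":0,"travel":[-2,0,0],"rotation":[0,0,0]},{"gripper":0,"travel":[-1,0,0],"rotation":[0,0,0]},{"gripper":0,"travel":[0,0,0],"rotation":[0,0,0]},{"gripper":0,"travel":[0,0,0],"rotation":[0,0,0]}], newtons=60)

```text
t: 10.65
tcp_pos: [0.5, -0.1383, 0.0574]
tool_rot: [0.647, 0.763, 0.0, -0.002]
force: [-1.0, 7.9, 7.9]
finger_gap: 0.243
```

Call:
send_rows(motion=[{"gripper":0,"travel":[-2,0,0],"rotation":[0,0,0]},{"gripper":0,"travel":[-2,0,0],"rotation":[0,0,0]},{"gripper":0,"travel":[0,0,0],"rotation":[0,0,0]},{"gripper":0,"travel":[0,0,0],"rotation":[0,0,0]}])

```text
t: 10.98
tcp_pos: [0.5006, -0.1419, 0.0575]
tool_rot: [0.647, 0.763, 0.001, -0.002]
force: [-1.7, 9.7, 9.2]
finger_gap: 0.248
```

Run:
```python
from h import *
t=manip.snapshot("top")[:,:,::-1];s=manip.snapshot("side")[:,:,::-1]
cv2.imwrite("pics/t6.png",t);cv2.imwrite("pics/s6.png",s)
st=manip.sense();print(st["t"],st["tcp_pos"],st["tool_rot"],st["force"],st["ft_torque"])
D=np.zeros((480,800,3),np.uint8);D[:400,:400]=cv2.resize(t[160:200,340:380],(400,400),interpolation=cv2.INTER_CUBIC);D[:480,400:]=cv2.resize(s[130:210,240:307],(400,480))
cv2.imwrite("pics/c6.png",D)
```

```text
11.0833 [ 0.5005 -0.1419  0.0574] [ 0.6467  0.7627  0.0005 -0.0025] [-0.9307  8.6212  7.5501] [1.2252 0.1028 0.0804]
```

View pics/c6.png

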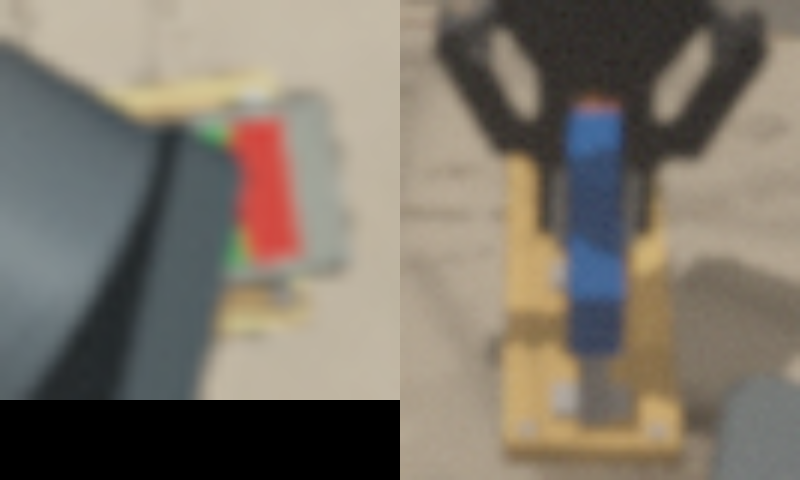

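The arm now hides the pointer from above: only red and the ends of the green are visible at (215,130) and (237,245). The side view shows the rail straight on the rest with its near end at (595,298). To read the spring force without rest friction, I'll unload the downward press and push a bit more.

Call:
send_rows(motion=[{"gripper":0,"travel":[-1,0,-0.4],"rotation":[0,0,0]},{"gripper":0,"travel":[-1,0,0],"rotation":[0,0,0]},{"gripper":0,"travel":[0,0,0],"rotation":[0,0,0]},{"gripper":0,"travel":[0,0,0],"rotation":[0,0,0]}])

```text
t: 11.42
tcp_pos: [0.5009, -0.1441, 0.0575]
tool_rot: [0.647, 0.763, 0.0, -0.002]
force: [-0.7, 7.5, 5.6]
finger_gap: 0.241
```

Call:
send_rows(motion=[{"gripper":0,"travel":[0,0,-0.3],"rotation":[0,0,0]},{"gripper":0,"travel":[0,0,0],"rotation":[0,0,0]},{"gripper":0,"travel":[0,0,0],"rotation":[0,0,0]}])

```text
t: 11.67
tcp_pos: [0.501, -0.1445, 0.0575]
tool_rot: [0.647, 0.763, 0.0, -0.002]
force: [-0.4, 6.3, 3.7]
finger_gap: 0.241
```

Run:
```python
from h import *
px=lambda p:[((x-400+.5)/(400/67)-.5+240,(y+.5)/6-.5+130) for x,y in p]
a=plane("side",px([(594,340),(594,130)]),.078);b=plane("side",px([(595,298),(595,98)]),.078)
print(a,b,np.linalg.norm(b-a,axis=1))
print("tip jig x",[(p-np.array([.5106,-.1897,.078]))[:2]@[.165,-.986] for p in (a[1],b[1])], "from near end+150",[(p-np.array([.5106,-.1897,.078]))[:2]@[.165,-.986]+.15 for p in (a[0],b[0])])
st=manip.sense();print(st["t"],st["tcp_pos"],st["force"])
```

```text
[[ 0.4874 -0.0432  0.078 ]
 [ 0.5106 -0.196   0.078 ]] [[ 0.4912 -0.071   0.078 ]
 [ 0.5143 -0.223   0.078 ]] [0.0281 0.0272]
tip jig x [np.float64(0.006262140739131815), np.float64(0.033415647658367104)] from near end+150 [np.float64(0.0017029317334186778), np.float64(0.029733617809713897)]
11.6667 [ 0.501  -0.1445  0.0575] [-0.438   6.2908  3.7043]
```

Call:
send_rows(motion=[{"gripper":0,"travel":[0,0,-0.3],"rotation":[0,0,0]},{"gripper":0,"travel":[0,0,0],"rotation":[0,0,0]},{"gripper":0,"travel":[0,0,0],"rotation":[0,0,0]}])

```text
t: 11.92
tcp_pos: [0.501, -0.1447, 0.0575]
tool_rot: [0.647, 0.763, 0.0, -0.002]
force: [-0.2, 6.2, 0.1]
finger_gap: 0.247
```

Call:
send_rows(motion=[{"gripper":0,"travel":[0,0,-0.2],"rotation":[0,0,0]},{"gripper":0,"travel":[0,0,0],"rotation":[0,0,0]},{"gripper":0,"travel":[0,0,0],"rotation":[0,0,0]}])

```text
t: 12.17
tcp_pos: [0.501, -0.1447, 0.0576]
tool_rot: [0.647, 0.763, 0.0, -0.002]
force: [0.2, 6.2, 0.5]
finger_gap: 0.241
```

Call:
send_rows(motion=[{"gripper":0,"travel":[0,0,0],"rotation":[0,0,0]}])

```text
t: 12.25
tcp_pos: [0.501, -0.1447, 0.0576]
tool_rot: [0.647, 0.763, 0.0, -0.002]
force: [0.4, 4.8, 0.1]
finger_gap: 0.242
```

With almost no normal load, the push reads about 5.7 N, so roughly 11 mm of travel. Geometry says about 13 mm. I'll push 2.5 mm more, then average the force over the hold.

Call:
send_rows(motion=[{"gripper":0,"travel":[-1.5,0,0],"rotation":[0,0,0]},{"gripper":0,"travel":[-1,0,0],"rotation":[0,0,0]},{"gripper":0,"travel":[0,0,0],"rotation":[0,0,0]},{"gripper":0,"travel":[0,0,0],"rotation":[0,0,0]}])

```text
t: 12.58
tcp_pos: [0.5013, -0.1469, 0.0576]
tool_rot: [0.647, 0.763, 0.0, -0.002]
force: [0.4, 6.3, 0.3]
finger_gap: 0.245
```

Run:
```python
from h import *
F=[]
for i in range(20):
    t=manip.snapshot("top" if i%2 else "side"); st=manip.sense();F.append(st["force"])
F=np.array(F);print(st["t"],st["tcp_pos"],st["tool_rot"],F.mean(0),F.std(0),st["finger_gap"])
print("along",F.mean(0)[:2]@[.165,-.986])
s=manip.snapshot("side")[:,:,::-1];t=t[:,:,::-1];cv2.imwrite("pics/s7.png",s)
D=np.zeros((480,800,3),np.uint8);D[:400,:400]=cv2.resize(t[160:200,340:380],(400,400),interpolation=cv2.INTER_CUBIC);D[:480,400:]=cv2.resize(s[130:210,240:307],(400,480))
cv2.imwrite("pics/c7.png",D)
```

```text
13.5833 [ 0.5013 -0.1468  0.0576] [ 0.6465  0.7629  0.0002 -0.0024] [0.1554 6.4323 0.1418] [0.4803 0.4493 0.6127] 0.24563138983576793
along -6.316581484188199
```

View pics/c7.png

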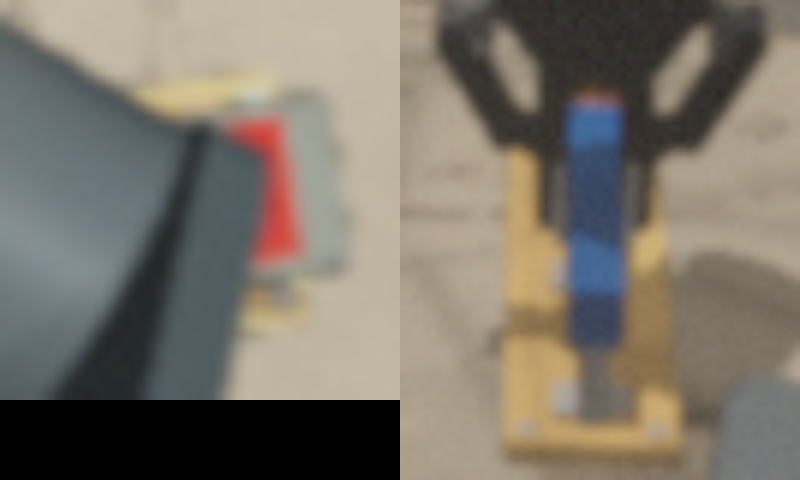

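The averaged push is 6.4 N, which gives about 12–13 mm of travel. Image geometry gives 13–16 mm. Both are in the green. I'll add 1 mm to centre it, then hold for over 2 s.

Call:
send_rows(motion=[{"gripper":0,"travel":[-1,0,0],"rotation":[0,0,0]},{"gripper":0,"travel":[0,0,0],"rotation":[0,0,0]},{"gripper":0,"travel":[0,0,0],"rotation":[0,0,0]},{"gripper":0,"travel":[0,0,0],"rotation":[0,0,0]},{"gripper":0,"travel":[0,0,0],"rotation":[0,0,0]},{"gripper":0,"travel":[0,0,0],"rotation":[0,0,0]},{"gripper":0,"travel":[0,0,0],"rotation":[0,0,0]},{"gripper":0,"travel":[0,0,0],"rotation":[0,0,0]},{"gripper":0,"travel":[0,0,0],"rotation":[0,0,0]},{"gripper":0,"travel":[0,0,0],"rotation":[0,0,0]},{"gripper":0,"travel":[0,0,0],"rotation":[0,0,0]},{"gripper":0,"travel":[0,0,0],"rotation":[0,0,0]}])

```text
t: 14.63
tcp_pos: [0.5014, -0.1477, 0.0576]
tool_rot: [0.647, 0.763, 0.0, -0.003]
force: [0.5, 7.3, 0.8]
finger_gap: 0.245
```

Call:
send_rows(motion=[{"gripper":0,"travel":[0,0,0],"rotation":[0,0,0]},{"gripper":0,"travel":[0,0,0],"rotation":[0,0,0]},{"gripper":0,"travel":[0,0,0],"rotation":[0,0,0]},{"gripper":0,"travel":[0,0,0],"rotation":[0,0,0]},{"gripper":0,"travel":[0,0,0],"rotation":[0,0,0]},{"gripper":0,"travel":[0,0,0],"rotation":[0,0,0]},{"gripper":0,"travel":[0,0,0],"rotation":[0,0,0]},{"gripper":0,"travel":[0,0,0],"rotation":[0,0,0]},{"gripper":0,"travel":[0,0,0],"rotation":[0,0,0]},{"gripper":0,"travel":[0,0,0],"rotation":[0,0,0]},{"gripper":0,"travel":[0,0,0],"rotation":[0,0,0]},{"gripper":0,"travel":[0,0,0],"rotation":[0,0,0]}])

```text
t: 15.63
tcp_pos: [0.5014, -0.1477, 0.0576]
tool_rot: [0.647, 0.763, 0.0, -0.003]
force: [0.8, 6.2, 0.8]
finger_gap: 0.239
```

Run:
```python
from h import *
F=[]
for i in range(24):
    s=manip.snapshot("side"); st=manip.sense();F.append(st["force"])
F=np.array(F);print(st["t"],st["tcp_pos"],F.mean(0),F.std(0)/24**.5,st["finger_gap"])
print("push",-F.mean(0)[:2]@[.165,-.986])
cv2.imwrite("pics/s8.png",s[:,:,::-1])
```

```text
16.8333 [ 0.5014 -0.1477  0.0576] [0.1556 6.6515 0.2868] [0.1174 0.0952 0.123 ] 0.24597037616034792
push 6.532733079665014
```

```bash
python3 -c "
from h import *
a=cv2.imread('pics/side0.png').astype(int);b=cv2.imread('pics/s8.png').astype(int)
for n,(x,y,w,h) in dict(spool=(140,270,40,48),nugget=(163,266,14,14),bottle=(314,266,34,55),cutter=(165,212,40,45)).items(): print(n,abs(a-b)[y:y+h,x:x+w].mean())
print(manip.sign_off())"
```

```text
spool 3.518576388888889
nugget 3.6564625850340136
bottle 3.3814616755793225
cutter 3.5437037037037036
the job is handed in; nothing more can be done
None
```

The rail is pressed against the stop, and by my measurements the pad is in the green. I handed in with the arm still holding it; hand-in gives no verdict. I gripped the rail at its middle, laid it on the steel rest with the cap about 15 mm short of the pad, then slid it in squarely at 60 N grip.

**Last checks:**
- **Push:** the mean was 6.5 N with almost no load on the rest, so about 12–13 mm of pad travel. The pose stayed steady for over 2 s, and the clock was at about 17 s.
- **Seating:** the height reading was within 0.3 mm of the first full contact with the rest. The rail looked centred and straight on the rest in the last picture I viewed, 1 mm before the final position.
- **Bystanders:** picture differences from the start, from the side camera, were at noise level for the spool, cutter, nugget and bottle.

**What disagreed or could not be checked:**
- **Pad travel:** image geometry gave about 14–17 mm, against 12–13 mm from the force. Both lie in the green.
- **Pointer:** the arm hid it from the top camera during the push, so I never saw it in the green.

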